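Set the lay pin, unlatch the screen and hold it open

TASK

Get the bench screen-printing press ready for the next board: take the loose yellow lay pin from its wooden block, stand it upright and fully home in the empty bore at the front of the press bed and let go of it. Then draw the red latch tab sideways against its spring as far as it goes, lift the screen smoothly off its ball, and finish still holding the screen in the gripper with its front end about 12 cm above where it lay, so that a board could be slid in. Do not disturb the pin already in the bed, the ink tub, the tape roll or the squeegee.

Things in the scene. Friction and masses are not known exactly. Their poses are not given: they have to be found in the camera images.
- press: Bench screen-printing press, bolted down. Grey bed 350 mm wide, 480 mm deep, top 40 mm above the work surface; screen hinged along its rear. Origin on the work surface right below the steel ball; x runs from the ball to the rear hinge (bed's front edge at x -50 mm), y along the hinge (left seen from the front), z up. Yaw up to 0.25 rad. Screen frame 250 x 300 mm, front face at x 45 mm, top at z 69 mm.
- bore (a point): Centre of the mouth of the empty bore in the aluminium bar along the bed's front, level with the bed's top (press frame x 0, y -135 mm, z 40 mm). The bore is 14 mm wide and 21 mm deep, its mouth chamfered 2 mm.
- lay_pin_mid (a point): Middle of the loose lay pin's grip: round, yellow, 20 mm in diameter, 44 mm tall, over a steel shank 12 mm in diameter, 18 mm long, with chamfered foot; 50 g. The point is on its axis 40 mm above its foot, 22 mm below its top; z axis foot to top. It starts upright in the pin block's middle hole, grip's shoulder on the block. Fully home in the bore, the shoulder is on the bed and this point 22 mm above the mouth.
- pin_block: Wooden block 60 x 100 x 30 mm (x, y, z) with three holes in a row, fixed on the bench to the right or left of the press; origin at the centre of its underside. The pin's shank stands 18 mm deep in the middle hole, a loose fit.
- tab (a point): Point in the middle of the latch's upright red finger tab, 14 mm thick along the press's y, 24 mm wide along x; the red part reaches 18 mm above and 24 mm below it. Screen down and latch shut: press frame x 0, y 60 mm, z 112 mm. It moves with latch and screen; axes as the press's when down. The blue tongue beside it, on the -y side, spans y -42 to 30 mm, top at z 88 mm.
- latch (a joint): Latch travel in m: 0 shut under the ball by its spring, 0.018 fully drawn, at the stop. Drawn to the press's +y, away from the tongue, with 5 N at first and 12 N at the stop; springs back if let go. The tongue leaves the ball only with the latch drawn 14 mm or more. The latch is carried by the screen, so the tab can lift the screen; once off the ball, the latch may be drawn or not.
- socket (a point): Centre of the socket under the tongue at the front end of the screen. With the screen down it is at the centre of the steel ball (22 mm in diameter), 68 mm above the work surface.
- screen: The screen: aluminium frame with mesh and the blue coupler tongue on its front rail; it carries the latch. Origin and axes as the press's when it is down. It turns up about a hinge line along the press's y at press frame x 385 mm, z 56 mm; its front rises 12 cm at about 0.32 rad. Lifting it at the tab takes about 4 N (3 to 6); it falls shut when let go.
- set_pin_mid (a point): Middle of the grip of a second, identical lay pin that already stands in the bed's other bore (press frame: x 0, y 145 mm). To be left alone.
- ink_tub_mid (a point): Middle of an orange ink tub with a black lid, 90 mm in diameter and 100 mm tall, on the bench on the other side from the pin block. To be left alone.
- tape_roll: Tan roll of masking tape lying flat, 100 mm in diameter and 25 mm tall; origin at the centre of its underside. To be left alone.
- squeegee: Wooden squeegee with a dark rubber blade lying flat, 160 x 110 x 26 mm; origin at about the middle of its underside. To be left alone.
There are look-alikes about, which are no part of the job. What is shaped like the part that bears lay_pin_mid but blue or turquoise is not meant.

How it is judged:
By the outcome, as a careful person would: the job done as asked, in the order asked, and still so for the second after the job is handed in, while the arm keeps its last pose, push and grip.
It also fails if it takes over 54 s, if anything falls off the work surface, if the arm or the gripper's body presses on something with over 40 N, if the wrist force passes 120 N, or if a joint passes its speed limit or range.

ROBOT

A 6-joint arm with a two-finger parallel gripper is mounted at the origin on the work surface. World frame = base frame: x ahead of the robot, y to its left, z up, the work surface at z = 0. Lengths are in m, angles in rad, forces in N, time in s.
With the tool pointing down it reaches from about 0.25 to 0.775 m from the base axis. Payload 4 kg.
Tool frame: the origin (TCP) lies on the centre line of the jaws, within the pads' length; the fingertips stand 22 mm ahead of it and the grasp point (between the pads) lies 3 mm ahead of it; z points along the fingers, y is the line along which they close (so a half turn about z gives the same grasp; the last joint's range is limited). The gripper opens to 85 mm and grips with 20 to 120 N. Pads are 22 mm wide; open, the fingers measure 114 mm over their backs; the gripper's body (76 mm by 85 mm) begins 54 mm behind the grasp point. The pads swing forward as they close: fully open they stand 13 mm farther back than shut.
Start: joints at [1.195, 0.087, 1.371, -0, 1.684, -0.103], TCP at [0.148, 0.53, 0.253] pointing down, gripper open.
Joint ranges: [-3.1, 3.1], [-0.76, 2.03], [0.27, 2.55], [-1.08, 4.22], [0.17, 2.65], [-2.57, 2.57]. Speed limits (rad/s): [2.79, 2.79, 3.14, 3.14, 3.14, 3.14].

INTERFACE

Orientations are given as [roll, pitch, yaw] about the fixed x, y, z axes, in that order (R = Rz(yaw) Ry(pitch) Rx(roll)).
In Python, from bench import readout, imaging, ticket gives the robot as it stands.
- The arm moves only by the tool drive_tool, never from a script. Its argument "moves" is a list of rows, each a list of 3 entries, a list of its own where there are three numbers: the finger opening in cm, from 0 to 8.54, then the shift along the tool's x, y, z in cm, then the turn, a rotation vector about the tool's x, y, z in rad. In form: [[jaw, [dx, dy, dz], [ax, ay, az]], ...]. A call has 1 to 8 rows; each row shifts and turns the commanded pose from where the row before left it, along the tool's axes as they then stand; what a row does not reach is not made up. A row lasts 1/8 s, in which the tool goes at most 62.5 mm and 10.7 degrees, less where a joint would pass 70% of its speed; a pose out of reach is approached as far as the arm can. A call is refused whole if a number of a shift passes 6.25 or a number of a turn 0.188, either way. A call with a gripper value outside its range is refused whole. The fingers move at their own pace and stop on an object; the grip force is fixed at half the most. Time passes only in rows, so rows that do not move let the fingers close. It gives the time, the measured TCP pose, the force, the opening and the grip force at its end, in the units of the state.
- readout.sense(): the state, without advancing time (a new reading comes with each control period).
- imaging.get_image(name): name is "side" or "top" or "wrist"; returns a dict with "color" (400x640x3 uint8, red, green, blue), "fx", "fy", "cx", "cy" (pixels), "camera_from_world" (4x4, takes a point from world to camera coordinates). Camera axes: x right, y up, looking along -z (the intrinsics and any distortion apply to the point x, -y, -z); pixel columns grow to the right and rows downward; lengths in m; the calibration is good to about 2 mm. A picture is of the moment at which its call begins. There is no depth.
- ticket.sign_off(): hands the job in; it is judged then, once.
The state is a dict: "time_s": time; "joints": joint angles; "dq": joint speeds; "tau": joint torques, N m; "tcp_pos": TCP position; "tcp_rot": TCP orientation; "force": force on the tool from outside, world axes, zero at the start; "wrist_torque": the same for the moment, N m; "finger_gap": opening from 0.0 (shut) to 1.0 (fully open); "grip_force": force on a finger pad.
Only numpy, scipy, OpenCV 4.12 (cv2) and the standard library are available. Lean on these libraries where they do the work, as an engineer would, in place of code of your own. Each camera call takes 0.05 s, during which the arm holds its last target. There are 200 camera calls.

## Working session

There is one attempt and no reset: what is moved stays moved. The work goes in short steps, Python scripts to look and compute and a tool call to move; the robot and the scene stay as the last step left them, time stands still between calls to the robot, and variables do not carry over. Pictures are saved under pics/ and viewed, at most 10 in all, crops included, and the job is handed in when it is done.

Besides the shell and the picture viewer there is one more tool, called after ">>>" as name(argument=value, ...), one argument or row to a line, values as JSON. drive_tool: Moves the arm, as the interface text tells. Its arguments: {"type":"object","properties":{"moves":{"type":"array"}},"required":["moves"]}

```bash
mkdir -p pics; ls; python3 - <<'E'
from bench import readout, imaging
import cv2,numpy as np
print(readout.sense())
for n in("side","top"):
    d=imaging.get_image(n); cv2.imwrite(f"pics/{n}0.png",d["color"][:,:,::-1])
    print(n,{k:v for k,v in d.items() if k!="color"})
E
```

```text
pics
{'time_s': 0.0, 'joints': array([ 1.19486440e+00,  8.79771531e-02,  1.37227828e+00, -3.14085813e-06,
        1.68357938e+00, -1.03065145e-01]), 'dq': array([1.86613760e-03, 5.59780193e-04, 8.89599718e-04, 8.58574051e-05,
       6.40861194e-04, 4.54199961e-04]), 'tau': array([-5.77443880e-04, -3.51873028e+01, -3.13274109e+01, -2.49707693e-05,
        1.08361122e-02, -8.82592303e-06]), 'tcp_pos': array([0.14804305, 0.52923651, 0.25211476]), 'tcp_rot': array([-3.13936207e+00, -2.27574502e-04,  2.86872526e+00]), 'force': array([ 0.4553341 , -0.01071716,  0.13546392]), 'wrist_torque': array([-0.00612577,  0.04051111, -0.02111606]), 'grip_force': 0.0, 'finger_gap': 0.9970884531920947}
side {'fx': 368.03661499874215, 'fy': 368.03661499874215, 'cx': 320.6867547529904, 'cy': 200.10448813963708, 'camera_from_world': array([[ 9.32718459e-01, -3.60605407e-01, -1.26723696e-04,
        -4.85874944e-01],
       [ 2.71838290e-01,  7.02888226e-01,  6.57306691e-01,
        -2.24789785e-01],
       [-2.36939274e-01, -6.13116532e-01,  7.53623181e-01,
        -9.33198758e-01],
       [ 0.00000000e+00,  0.00000000e+00,  0.00000000e+00,
         1.00000000e+00]])}
top {'fx': 510.20719095855344, 'fy': 510.20719095855344, 'cx': 321.2818973731219, 'cy': 201.38022966731438, 'camera_from_world': array([[ 2.72500661e-04, -9.99663898e-01, -2.59232921e-02,
         2.73224924e-02],
       [ 9.89346898e-01, -3.50432637e-03,  1.45534997e-01,
        -5.27375685e-01],
       [-1.45576926e-01, -2.56867870e-02,  9.89013421e-01,
        -1.37001018e+00],
       [ 0.00000000e+00,  0.00000000e+00,  0.00000000e+00,
         1.00000000e+00]])}
```

View pics/top0.png

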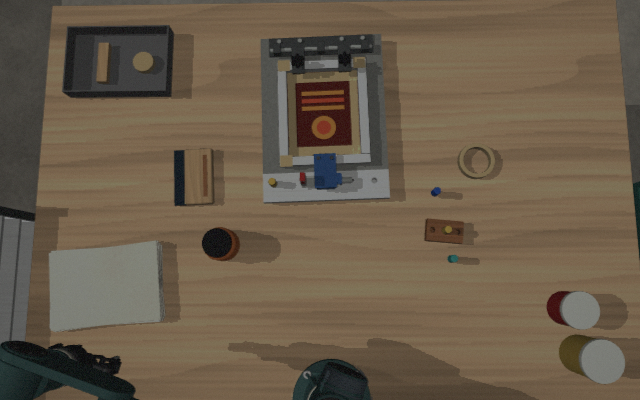

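View pics/side0.png

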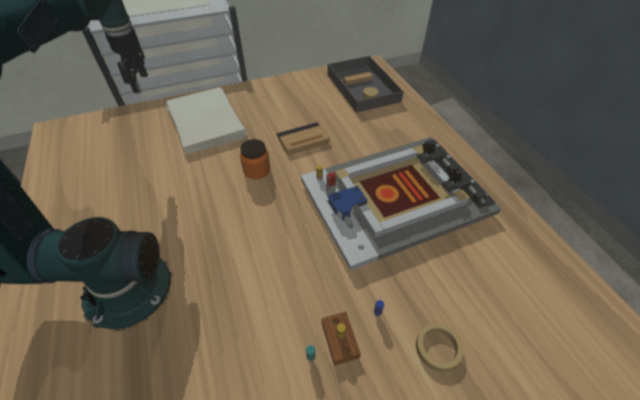

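The top view shows the loose yellow pin in the block at (448,230). Things it could be mistaken for are the set yellow pin in the bed (272,182), the blue pin (436,191) and the turquoise pin (453,259). The empty bore is at (375,181), the red tab at (303,178) and the blue tongue at (325,172). By the description I choose (448,230), and I'll check it in a close crop.

```bash
cat > h.py <<'E'
from bench import readout, imaging
import cv2,numpy as np
from scipy.spatial.transform import Rotation as R
def toplane(d,px,z):
    T=d["camera_from_world"]; c=-T[:3,:3].T@T[:3,3]
    r=T[:3,:3].T@np.array([(px[0]-d["cx"])/d["fx"],-(px[1]-d["cy"])/d["fy"],-1])
    return c+r*(z-c[2])/r[2]
def proj(d,p):
    T=d["camera_from_world"]; q=T[:3,:3]@np.array(p)+T[:3,3]
    return np.array([d["cx"]-d["fx"]*q[0]/q[2], d["cy"]+d["fy"]*q[1]/q[2]])
def tri(obs):
    A=[];b=[]
    for d,px in obs:
        T=d["camera_from_world"]; c=-T[:3,:3].T@T[:3,3]
        r=T[:3,:3].T@np.array([(px[0]-d["cx"])/d["fx"],-(px[1]-d["cy"])/d["fy"],-1]); r/=np.linalg.norm(r)
        P=np.eye(3)-np.outer(r,r); A.append(P); b.append(P@c)
    return np.linalg.lstsq(np.vstack(A),np.hstack(b),rcond=None)[0]
def blobs(d,h0,h1,s=110,v=60,mn=8):
    m=cv2.inRange(cv2.cvtColor(d["color"],cv2.COLOR_RGB2HSV),(h0,s,v),(h1,255,255))
    n,l,st,c=cv2.connectedComponentsWithStats(m)
    return [(np.round(c[i],1).tolist(),st[i].tolist()) for i in range(1,n) if st[i][4]>=mn]
def save(d,n,box=None,k=1):
    im=d["color"][:,:,::-1]
    if box: x0,y0,x1,y1=box; im=im[y0:y1,x0:x1]
    cv2.imwrite(f"pics/{n}.png",cv2.resize(im,None,fx=k,fy=k,interpolation=cv2.INTER_CUBIC))
E
python3 - <<'E'
from h import *
a=imaging.get_image("top"); b=imaging.get_image("side")
ca=cv2.resize(a["color"][145:275,255:475],None,fx=3.6,fy=3.6,interpolation=cv2.INTER_CUBIC)
cv2.imwrite("pics/crop.png",ca[:,:,::-1])
for d in(a,b):
    print("yel",blobs(d,20,30,150,90)); print("red",blobs(d,0,4,150,60),blobs(d,176,180,150,60)); print("blue",blobs(d,105,125,120,40))
E
```

```text
yel [([271.3, 181.0], [269, 178, 6, 7, 23]), ([448.0, 228.7], [445, 226, 7, 7, 28])]
red [([308.8, 98.1], [306, 98, 7, 2, 8]), ([301.9, 176.7], [300, 173, 5, 8, 31]), ([553.5, 306.4], [547, 296, 17, 23, 182])] [([553.1, 298.9], [549, 295, 9, 9, 17]), ([557.2, 302.1], [554, 299, 6, 6, 14]), ([554.0, 309.0], [551, 307, 6, 5, 11])]
blue [([325.8, 171.6], [314, 154, 28, 35, 755]), ([435.4, 191.1], [431, 188, 9, 7, 49])]
yel [([319.1, 167.5], [317, 166, 5, 4, 15]), ([319.1, 173.7], [318, 172, 3, 5, 10]), ([340.9, 327.9], [337, 324, 9, 9, 69]), ([340.6, 335.4], [338, 334, 6, 4, 21])]
red [([331.5, 174.9], [329, 173, 6, 5, 17]), ([331.4, 180.8], [330, 178, 4, 7, 18]), ([418.0, 195.2], [415, 193, 7, 5, 13]), ([420.6, 199.6], [418, 198, 6, 4, 11])] []
blue [([347.4, 199.3], [330, 189, 36, 23, 410]), ([379.4, 304.2], [377, 301, 6, 7, 35])]
```

View pics/crop.png

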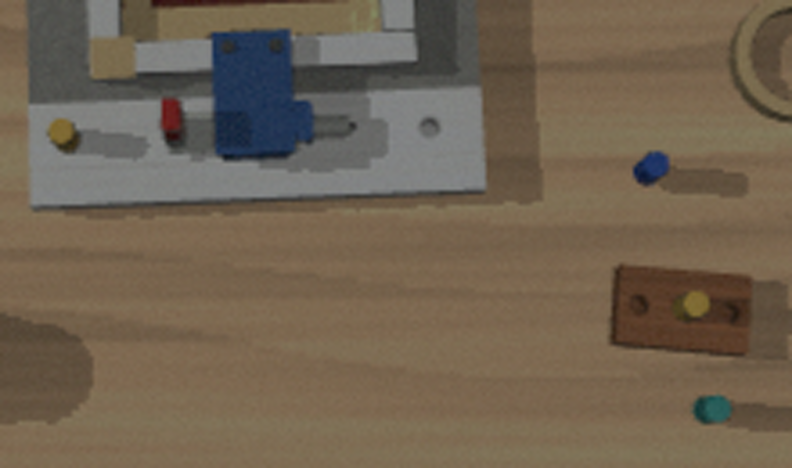

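The close crop confirms it: the yellow pin is upright in the block's middle hole, with its top at top-image pixel (448.3,229.2). The empty bore is at (374.2,180.3), the set pin's top at (272.5,181.7), and the bed's front corners at (264.2,202.5) and (389.7,197.8).

```bash
python3 - <<'E'
from h import *
a=imaging.get_image("top"); b=imaging.get_image("side")
bore=toplane(a,(374.2,180.3),.04); sp=toplane(a,(272.0,181.4),.084)
pin=toplane(a,(448.2,229.0),.074)
print("pin",pin,"side",toplane(b,(340.6,328),.074), tri([(a,(448.2,229)),(b,(340.6,327))]))
print("bore",bore,"side",toplane(b,(361,246.5),.04)); print("setpin",sp)
c1=toplane(a,(264.2,202.5),.04);c2=toplane(a,(389.7,197.8),.04); print(c1,c2,np.linalg.norm(c1-c2))
d=c1-c2; print("yaw edge",np.arctan2(-d[0],d[1])); d=sp-bore; print("len",np.hypot(*d[:2]),"yaw",np.arctan2(-d[0],d[1]))
yaw=np.arctan2(-d[0],d[1])
Rz=R.from_euler('z',yaw).as_matrix()
o=bore-Rz@[0,-.135,.04]; print("press o",o)
t=o+Rz@[0,.06,.13]; print("tabtop",t,proj(a,t),proj(b,t)); t=o+Rz@[0,.06,.112];print("tab",t)
# block edges
for p in [(616,265),(752,277),(748,354),(611,345)]: print(toplane(a,(255+p[0]/3.6,145+p[1]/3.6),.03))
s=readout.sense(); M=R.from_euler('xyz',s["tcp_rot"]).as_matrix(); print(M.round(3),s["tcp_pos"])
E
```

```text
pin [ 0.44698436 -0.31137101  0.074     ] side [ 0.445829   -0.31297187  0.074     ] [ 0.44675098 -0.31119783  0.07461312]
bore [ 0.58573913 -0.12011201  0.04      ] side [ 0.58871501 -0.11915613  0.04      ]
setpin [0.57567627 0.1581496  0.084     ]
[0.52469212 0.18441672 0.04      ] [ 0.53655773 -0.16195083  0.04      ] 0.3465707332849476
yaw edge 0.034243890304648826
len 0.27844351252950383 yaw 0.03614753418074585
press o [5.80860273e-01 1.47997969e-02 3.46944695e-17]
tabtop [0.57869189 0.0747606  0.13      ] [301.82623117 176.85801599] [330.41238301 174.61429689]
tab [0.57869189 0.0747606  0.112     ]
[ 0.47980546 -0.26177383  0.03      ]
[ 0.47033702 -0.3646055   0.03      ]
[ 0.41175419 -0.35924503  0.03      ]
[ 0.41872254 -0.2561943   0.03      ]
[[-0.963  0.269 -0.   ]
 [ 0.269  0.963 -0.001]
 [ 0.    -0.001 -1.   ]] [0.14815681 0.52951912 0.25290432]
```

```bash
cat >> h.py <<'E'
def plan(wps,jaw,n,start=None):
    """wps: list of (pos, R); n rows per leg; prints rows"""
    s=readout.sense(); p=s["tcp_pos"]; Rm=R.from_euler('xyz',s["tcp_rot"])
    if start: p,Rm=start
    out=[]
    for (q,Q),k in zip(wps,n):
        q=np.array(q); 
        rv=(Q*Rm.inv()).as_rotvec(); p0,R0=p,Rm
        for i in range(1,k+1):
            pn=p0+(q-p0)*i/k; Rn=R.from_rotvec(rv*i/k)*R0
            out.append([jaw,(Rm.inv().apply(pn-p)*100).round(2).tolist(),(Rm.inv()*Rn).as_rotvec().round(3).tolist()]); p,Rm=pn,Rn
    for o in out: print(o)
def down(yaw): return R.from_euler('xyz',[np.pi,0,yaw])
E
python3 - <<'E'
from h import *
# via points, yaw decreasing
plan([((.40,.28,.25),down(1.9)),((.46,0,.25),down(1.0)),((.4465,-.312,.2),down(.036))],4.5,[6,5,6])
E
```

```text
[4.5, [-5.16, -2.87, 0.05], [-0.0, 0.0, 0.161]]
[4.5, [-5.56, -2.01, 0.05], [-0.0, 0.0, 0.161]]
[4.5, [-5.81, -1.09, 0.05], [-0.0, 0.0, 0.161]]
[4.5, [-5.91, -0.14, 0.05], [-0.0, 0.0, 0.161]]
[4.5, [-5.85, 0.81, 0.05], [-0.0, 0.0, 0.161]]
[4.5, [-5.65, 1.74, 0.05], [-0.0, 0.0, 0.161]]
[4.5, [-5.69, -0.67, -0.0], [-0.0, -0.0, 0.18]]
[4.5, [-5.72, 0.35, 0.0], [-0.0, -0.0, 0.18]]
[4.5, [-5.56, 1.37, 0.0], [-0.0, -0.0, 0.18]]
[4.5, [-5.22, 2.35, 0.0], [-0.0, -0.0, 0.18]]
[4.5, [-4.72, 3.24, 0.0], [-0.0, -0.0, 0.18]]
[4.5, [-4.5, 2.62, 0.83], [-0.0, -0.0, 0.161]]
[4.5, [-4.02, 3.31, 0.83], [0.0, -0.0, 0.161]]
[4.5, [-3.44, 3.91, 0.83], [0.0, -0.0, 0.161]]
[4.5, [-2.77, 4.41, 0.83], [0.0, -0.0, 0.161]]
[4.5, [-2.03, 4.79, 0.83], [0.0, -0.0, 0.161]]
[4.5, [-1.24, 5.06, 0.83], [-0.0, -0.0, 0.161]]
```

>>> drive_tool(
  moves=[
    [4.5, [-5.2, -2.9, 0], [0, 0, 0.161]],
    [4.5, [-5.6, -2.0, 0], [0, 0, 0.161]],
    [4.5, [-5.8, -1.1, 0], [0, 0, 0.161]],
    [4.5, [-5.9, -0.1, 0], [0, 0, 0.161]],
    [4.5, [-5.8, 0.8, 0], [0, 0, 0.161]],
    [4.5, [-5.7, 1.7, 0], [0, 0, 0.161]],
    [4.5, [-5.7, -0.7, 0], [0, 0, 0.18]],
    [4.5, [-5.7, 0.4, 0], [0, 0, 0.18]],
  ],
)

```text
time_s: 1.3
tcp_pos: [0.4256, 0.1662, 0.2532]
tcp_rot: [3.141, -0.0, 1.537]
force: [0.6, 0.5, 0.3]
finger_gap: 0.524
grip_force: 0.0
```

>>> drive_tool(
  moves=[
    [4.5, [-5.6, 1.4, 0], [0, 0, 0.18]],
    [4.5, [-5.2, 2.4, 0], [0, 0, 0.18]],
    [4.5, [-4.7, 3.2, 0], [0, 0, 0.18]],
    [4.5, [-4.5, 2.6, 0.8], [0, 0, 0.161]],
    [4.5, [-4.0, 3.3, 0.8], [0, 0, 0.161]],
    [4.5, [-3.4, 3.9, 0.8], [0, 0, 0.161]],
    [4.5, [-2.8, 4.4, 0.8], [0, 0, 0.161]],
    [4.5, [-2.0, 4.8, 0.8], [0, 0, 0.161]],
  ],
)

```text
time_s: 2.3
tcp_pos: [0.4513, -0.261, 0.2131]
tcp_rot: [3.141, -0.001, 0.192]
force: [1.0, -0.2, 0.7]
finger_gap: 0.525
grip_force: 0.0
```

>>> drive_tool(
  moves=[
    [4.5, [-1.2, 5.1, 0.8], [0, 0, 0.161]],
    [4.5, [0, 0, 0], [0, 0, 0]],
  ],
)

```text
time_s: 2.55
tcp_pos: [0.4487, -0.3146, 0.2036]
tcp_rot: [-3.14, 0.002, 0.032]
force: [0.5, -0.3, 0.5]
finger_gap: 0.527
grip_force: 0.0
```

```bash
python3 - <<'E'
from h import *
s=readout.sense(); print(s["time_s"],s["tcp_pos"],s["tcp_rot"],s["joints"],s["force"],s["finger_gap"])
d=imaging.get_image("wrist"); save(d,"w1"); print(blobs(d,20,30,130,70,20)); print(proj(d,(.4465,-.312,.074)))
b=[x for x in blobs(d,20,30,130,70,20)]
for x in b: print(toplane(d,x[0],.074))
print(d["camera_from_world"].round(3))
E
```

```text
2.55 [ 0.44869496 -0.31457372  0.20361678] [-3.14044515e+00  2.31834315e-03  3.17602933e-02] [-7.14520756e-01  9.93384098e-02  1.45601646e+00 -7.31548565e-04
  1.58871900e+00  8.24504404e-01] [ 0.53059613 -0.34065631  0.50913853] 0.5267732133255062
[([317.5, 189.1], [304, 171, 27, 36, 741])]
[314.82379079 196.8493477 ]
[ 0.45237964 -0.31377743  0.074     ]
[[ 0.031 -1.    -0.002 -0.329]
 [ 0.964  0.031 -0.263 -0.402]
 [ 0.263  0.007  0.965 -0.446]
 [ 0.     0.     0.     1.   ]]
```

View pics/w1.png

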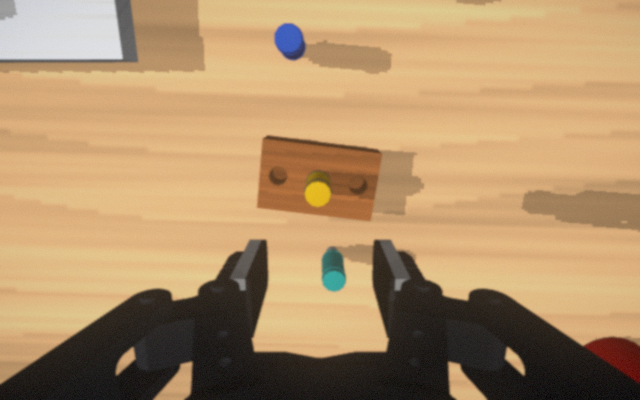

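The wrist view shows the yellow pin's top at (317.5,193.5), centred between the fingers. The turquoise pin is at (334,280), clear of them. I'll go down now.

>>> drive_tool(
  moves=[
    [4.5, [-0.05, -0.2, 3.5], [0, 0, 0]],
    [4.5, [0, 0, 3.5], [0, 0, 0]],
    [4.5, [0, 0, 3.5], [0, 0, 0]],
    [4.5, [0, 0, 2.5], [0, 0, 0]],
    [4.5, [0, 0, 1.6], [0, 0, 0]],
    [4.5, [0, 0, 0], [0, 0, 0]],
  ],
)

```text
time_s: 3.35
tcp_pos: [0.449, -0.3084, 0.0584]
tcp_rot: [-3.14, 0.002, 0.038]
force: [-0.3, -0.2, 0.1]
finger_gap: 0.522
grip_force: 0.0
```

```bash
python3 - <<'E'
from h import *
s=readout.sense(); print(s["tcp_pos"],s["tcp_rot"])
d=imaging.get_image("wrist"); save(d,"w2"); print(blobs(d,20,30,130,70,20)); g=s["tcp_pos"]+np.array([0,0,.013]); print(proj(d,g))
E
```

```text
[ 0.44900827 -0.30842813  0.05843455] [-3.13978782e+00  1.54136861e-03  3.81991328e-02]
[([329.4, 256.8], [306, 237, 50, 45, 1422]), ([332.1, 301.1], [304, 272, 57, 59, 2632])]
[316.17504523 301.47003324]
```

View pics/w2.png

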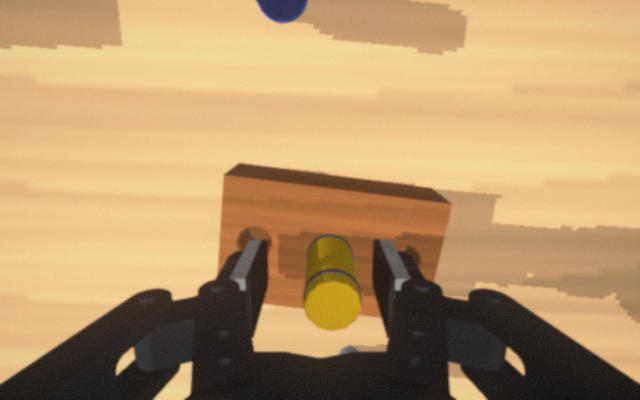

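The pin's top shows at (332,302) and the jaw centre projects to (316,301), so the pin sits about 5 mm to the tool's +y. I'll shift by that and close.

>>> drive_tool(
  moves=[
    [4.5, [0, 0.45, 0], [0, 0, 0]],
    [4.5, [0, 0, 0], [0, 0, 0]],
    [1.5, [0, 0, 0], [0, 0, 0]],
    [1.0, [0, 0, 0], [0, 0, 0]],
    [1.0, [0, 0, 0], [0, 0, 0]],
    [1.0, [0, 0, 0], [0, 0, 0]],
  ],
)

```text
time_s: 4.15
tcp_pos: [0.4497, -0.3143, 0.0599]
tcp_rot: [3.141, -0.001, 0.037]
force: [-1.2, 1.4, 5.0]
finger_gap: 0.217
grip_force: 58.5
```

>>> drive_tool(
  moves=[
    [1.0, [0, 0, -1], [0, 0, 0]],
    [1.0, [0, 0, -2], [0, 0, 0]],
    [1.0, [0, 0, -3], [0, 0, 0]],
    [1.0, [0, 0, -3], [0, 0, 0]],
    [1.0, [0, 0, 0], [0, 0, 0]],
    [1.0, [0, 0, 0], [0, 0, 0]],
  ],
)

```text
time_s: 4.9
tcp_pos: [0.449, -0.3138, 0.148]
tcp_rot: [-3.14, 0.001, 0.037]
force: [-0.1, 0.2, -1.8]
finger_gap: 0.217
grip_force: 58.5
```

```bash
python3 - <<'E'
from h import *
s=readout.sense(); print(s["tcp_pos"],s["tcp_rot"],s["joints"])
d=imaging.get_image("wrist"); save(d,"w3"); print(blobs(d,20,30,130,70,20))
plan([((.5865,-.1195,.149),down(.036))],1.0,[7])
E
```

```text
[ 0.44895031 -0.31377656  0.14802155] [-3.1402124e+00  1.4024750e-03  3.6766986e-02] [-7.13544422e-01  1.27826868e-01  1.53686353e+00  5.35464870e-05
  1.47886928e+00  8.20480918e-01]
[([320.0, 256.1], [295, 236, 50, 44, 1395]), ([319.8, 299.8], [292, 271, 57, 59, 2605])]
[1.0, [2.07, -2.7, -0.02], [-0.0, 0.0, 0.0]]
[1.0, [2.07, -2.7, -0.02], [-0.0, 0.0, 0.0]]
[1.0, [2.07, -2.7, -0.02], [-0.0, 0.0, 0.0]]
[1.0, [2.07, -2.7, -0.02], [-0.0, 0.0, 0.0]]
[1.0, [2.07, -2.7, -0.02], [-0.0, 0.0, 0.0]]
[1.0, [2.07, -2.7, -0.02], [-0.0, 0.0, 0.0]]
[1.0, [2.07, -2.7, -0.02], [-0.0, 0.0, 0.0]]
```

View pics/w3.png

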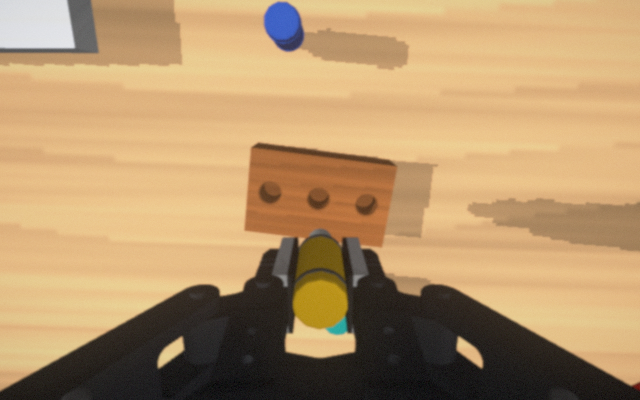

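The pin is held upright in the jaws, and the hole it came from shows at (318,197). I'll hover over the bore with the TCP 10 mm higher, so the bore should appear at that same pixel when the pin is aligned.

>>> drive_tool(
  moves=[
    [1.0, [2.0, -2.7, -0.2], [0, 0, 0]],
    [1.0, [2.0, -2.7, -0.2], [0, 0, 0]],
    [1.0, [2.0, -2.7, -0.2], [0, 0, 0]],
    [1.0, [2.0, -2.7, -0.2], [0, 0, 0]],
    [1.0, [2.0, -2.7, -0.2], [0, 0, 0]],
    [1.0, [2.0, -2.7, 0], [0, 0, 0]],
    [1.0, [2.1, -2.7, 0], [0, 0, 0]],
    [1.0, [0, 0, 0], [0, 0, 0]],
  ],
)

```text
time_s: 5.95
tcp_pos: [0.5835, -0.1179, 0.1569]
tcp_rot: [-3.14, 0.003, 0.04]
force: [-0.2, -0.9, -1.2]
finger_gap: 0.218
grip_force: 58.7
```

>>> drive_tool(
  moves=[
    [1.0, [0, 0, 0], [0, 0, 0]],
  ],
)

```text
time_s: 6.08
tcp_pos: [0.5825, -0.1203, 0.1577]
tcp_rot: [-3.141, 0.003, 0.037]
force: [-0.7, -0.1, -0.6]
finger_gap: 0.216
grip_force: 58.7
```

```bash
python3 - <<'E'
from h import *
s=readout.sense(); print(s["tcp_pos"],s["tcp_rot"],s["force"])
d=imaging.get_image("wrist")
w3=cv2.imread("pics/w3.png")[130:290,200:440]; c=d["color"][130:290,200:440,::-1]
cv2.imwrite("pics/w4.png",cv2.resize(np.vstack([w3,c])[:, :],None,fx=1.8,fy=1.8,interpolation=cv2.INTER_CUBIC))
print(proj(d,(.5857,-.1201,.04)))
E
```

```text
[ 0.58254328 -0.12026061  0.15766219] [-3.14116059e+00  3.08671523e-03  3.69021242e-02] [-0.70590535 -0.14484743 -0.5847289 ]
[318.18692841 193.92830932]
```

View pics/w4.png

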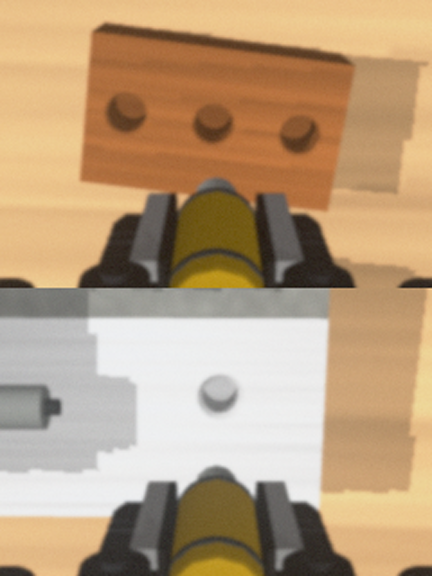

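```bash
python3 - <<'E'
from h import *
s=readout.sense()
d=imaging.get_image("wrist"); g=cv2.cvtColor(d["color"],cv2.COLOR_RGB2GRAY)
c=cv2.HoughCircles(cv2.GaussianBlur(cv2.resize(g[160:220,290:350],None,fx=6,fy=6,interpolation=cv2.INTER_CUBIC),(0,0),3),cv2.HOUGH_GRADIENT,1,200,param1=60,param2=15,minRadius=40,maxRadius=90)
print(s["tcp_pos"],s["tcp_rot"]); px=c[0][0][:2]/6+[290,160] if c is not None else None; print(px,c)
w=cv2.imread("pics/w3.png",0)
c2=cv2.HoughCircles(cv2.GaussianBlur(cv2.resize(w[168:228,288:348],None,fx=6,fy=6,interpolation=cv2.INTER_CUBIC),(0,0),3),cv2.HOUGH_GRADIENT,1,200,param1=60,param2=15,minRadius=40,maxRadius=90)
print(c2[0][0][:2]/6+[288,168],c2[0][0][2])
for q in [(321,189),px]: print(toplane(d,q,.04)-toplane(d,(318.3,198.3),.04), toplane(d,q,.04))
E
```

```text
[ 0.58256135 -0.12063953  0.15805508] [-3.14125723e+00  2.34528113e-03  3.61701307e-02]
None NoneTraceback (most recent call last):
  File "<stdin>", line 8, in <module>
TypeError: 'NoneType' object is not subscriptable
```

```bash
python3 - <<'E'
from h import *
d=imaging.get_image("wrist"); g=cv2.cvtColor(d["color"],cv2.COLOR_RGB2GRAY); w=cv2.imread("pics/w3.png",0)
def ext(im,x0,y0,x1,y1,k):
    r=im[y0:y1,x0:x1].astype(float); bg=np.median(r); m=(r<bg*k).astype(np.uint8)
    n,l,st,c=cv2.connectedComponentsWithStats(m); i=1+np.argmax(st[1:,4]); x,y,ww,hh,a=st[i]
    return (x0+x+(ww-1)/2,y0+y+(hh-1)/2),ww,hh,a
A=ext(g,304,172,340,206,.93); B=ext(w,304,184,333,212,.88); print(A,B)
print(toplane(d,A[0],.04)-toplane(d,B[0],.04), toplane(d,A[0],.04),toplane(d,(321,189),.04)-toplane(d,(318.3,198.3),.04))
E
```

```text
((np.float64(319.5), np.float64(189.0)), np.int32(24), np.int32(23), np.int32(432)) ((np.float64(317.5), np.float64(199.0)), np.int32(22), np.int32(21), np.int32(304))
[ 0.00722985 -0.00114254  0.        ] [ 0.58929183 -0.12154309  0.04      ] [ 6.74056605e-03 -1.63965605e-03  2.77555756e-17]
```

>>> drive_tool(
  moves=[
    [1.0, [0.65, 0.12, 1.0], [0, 0, 0]],
    [1.0, [0, 0, 1.5], [0, 0, 0]],
    [1.0, [0, 0, 2.0], [0, 0, 0]],
    [1.0, [0, 0, 1.5], [0, 0, 0]],
    [1.0, [0, 0, 0.5], [0, 0, 0]],
    [1.0, [0, 0, 0.4], [0, 0, 0]],
    [1.0, [0, 0, 0.4], [0, 0, 0]],
  ],
)

```text
time_s: 7.1
tcp_pos: [0.5905, -0.1212, 0.0869]
tcp_rot: [3.141, -0.002, 0.037]
force: [-0.2, 0.7, -0.7]
finger_gap: 0.215
grip_force: 58.7
```

>>> drive_tool(
  moves=[
    [1.0, [0, 0, 0.3], [0, 0, 0]],
    [1.0, [0, 0, 0.3], [0, 0, 0]],
    [1.0, [0, 0, 0], [0, 0, 0]],
  ],
)

```text
time_s: 7.48
tcp_pos: [0.5898, -0.121, 0.0801]
tcp_rot: [-3.141, 0.0, 0.037]
force: [-0.6, 0.1, -1.2]
finger_gap: 0.216
grip_force: 58.7
```

>>> drive_tool(
  moves=[
    [1.0, [0, 0, 0.3], [0, 0, 0]],
    [1.0, [0, 0, 0.3], [0, 0, 0]],
    [1.0, [0, 0, 0.2], [0, 0, 0]],
    [1.0, [0, 0, 0.1], [0, 0, 0]],
    [1.0, [0, 0, 0], [0, 0, 0]],
  ],
)

```text
time_s: 8.1
tcp_pos: [0.5899, -0.1211, 0.0712]
tcp_rot: [-3.141, 0.0, 0.037]
force: [-1.2, -0.5, 0.3]
finger_gap: 0.216
grip_force: 58.7
```

>>> drive_tool(
  moves=[
    [1.0, [0, 0, 0.15], [0, 0, 0]],
    [1.0, [0, 0, 0.1], [0, 0, 0]],
    [1.0, [0, 0, 0], [0, 0, 0]],
  ],
)

```text
time_s: 8.48
tcp_pos: [0.5902, -0.1211, 0.0699]
tcp_rot: [3.141, -0.001, 0.037]
force: [-2.2, 0.6, 5.5]
finger_gap: 0.216
grip_force: 58.9
```

Contact came at the expected height with 5.5 N, so I'll release, rise and take a look.

>>> drive_tool(
  moves=[
    [1.0, [0, 0, 0.1], [0, 0, 0]],
    [2.5, [0, 0, 0], [0, 0, 0]],
    [4.5, [0, 0, 0], [0, 0, 0]],
    [4.5, [0, 0, 0], [0, 0, 0]],
    [4.5, [0, 0, -3], [0, 0, 0]],
    [4.5, [0, 0, -5], [0, 0, 0]],
    [4.5, [0, 0, -5], [0, 0, 0]],
    [4.5, [0, 0, 0], [0, 0, 0]],
  ],
)

```text
time_s: 9.48
tcp_pos: [0.5926, -0.1219, 0.2041]
tcp_rot: [3.138, -0.011, 0.037]
force: [0.7, 0.6, 0.2]
finger_gap: 0.525
grip_force: 0.0
```

```bash
python3 - <<'E'
from h import *
s=readout.sense(); print(s["time_s"],s["tcp_pos"],s["tcp_rot"],s["force"])
d=imaging.get_image("wrist"); a=imaging.get_image("side")
cc=cv2.resize(a["color"][140:280,290:430],(400,400),interpolation=cv2.INTER_CUBIC)
cv2.imwrite("pics/w5.png",np.hstack([d["color"][:,220:620],cc])[:,:,::-1] if 0 else np.hstack([d["color"][:,100:500],cc])[:,:,::-1])
t=imaging.get_image("top"); print([ (b,toplane(t,b[0],.084)) for b in blobs(t,20,30,150,90)])
o=np.array([.581,.0148,0]);Rz=R.from_euler('z',.036)
print("tab",o+Rz.apply([0,.06,.112]))
# wrist px of expected tab
E
```

```text
9.475 [ 0.59258861 -0.12188174  0.20406705] [ 3.13785743 -0.01111729  0.03682349] [0.67226976 0.62469291 0.15601464]
[(([375.1, 176.2], [372, 174, 6, 6, 21]), array([ 0.58859507, -0.1191995 ,  0.084     ])), (([271.5, 181.2], [269, 178, 6, 7, 26]), array([0.57623043, 0.15950879, 0.084     ]))]
tab [0.57884047 0.07476112 0.112     ]
```

View pics/w5.png

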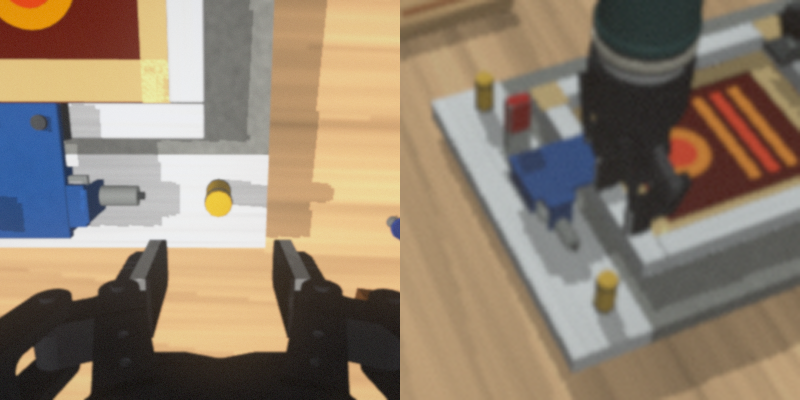

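The pin stands upright at wrist-crop (218,198). In the side crop it matches the set pin in height, and the measured pin spacing of 0.279 m agrees with the 0.280 m expected. The red tab is at side-crop (517,110). Next, the tab.

```bash
python3 - <<'E'
from h import *
plan([((.5817,.0733,.195),down(.04))],3.5,[6])
E
```

```text
[3.5, [-0.01, -3.24, 0.03], [-0.0, 0.0, -0.001]]
[3.5, [-0.01, -3.24, 0.03], [-0.0, 0.0, -0.001]]
[3.5, [-0.01, -3.24, 0.03], [-0.0, 0.0, -0.001]]
[3.5, [-0.0, -3.24, 0.03], [-0.0, 0.0, -0.001]]
[3.5, [-0.0, -3.24, 0.02], [-0.0, 0.0, -0.001]]
[3.5, [-0.0, -3.24, 0.02], [-0.0, 0.0, -0.001]]
```

>>> drive_tool(
  moves=[
    [3.5, [0, -3.25, 0], [0, 0, 0]],
    [3.5, [0, -3.25, 0], [0, 0, 0]],
    [3.5, [0, -3.25, 0], [0, 0, 0]],
    [3.5, [0, -3.25, 0], [0, 0, 0]],
    [3.5, [0, -3.25, 0], [0, 0, 0]],
    [3.5, [0, -3.2, 0], [0, 0, 0]],
    [3.5, [0, 0, 0], [0, 0, 0]],
    [3.5, [0, 0, 0], [0, 0, 0]],
  ],
)

```text
time_s: 10.62
tcp_pos: [0.5822, 0.0728, 0.196]
tcp_rot: [3.141, 0.003, 0.037]
force: [-0.1, -0.4, 0.7]
finger_gap: 0.41
grip_force: 0.0
```

```bash
python3 - <<'E'
from h import *
s=readout.sense(); print(s["time_s"],s["tcp_pos"],s["tcp_rot"],s["force"])
d=imaging.get_image("wrist"); save(d,"w6",(160,100,480,380),1.7)
for b in blobs(d,0,6,140,60,30)+blobs(d,174,180,140,60,30): print(b,toplane(d,b[0],.130))
print(proj(d,(.5817,.0733,.13)),proj(d,(.5817,.0733,.097)))
E
```

```text
10.625 [0.58217234 0.07276483 0.19599719] [3.14097514e+00 3.13041676e-03 3.67115260e-02] [-0.10978543 -0.37246421  0.66450939]
([403.9, 25.3], [297, 0, 220, 49, 8927]) [0.68412381 0.03494875 0.13      ]
([318.5, 222.9], [308, 205, 22, 37, 797]) [0.58242647 0.0723316  0.13      ]
[316.70866854 224.07725425] [317.1257533  206.73047145]
```

View pics/w6.png

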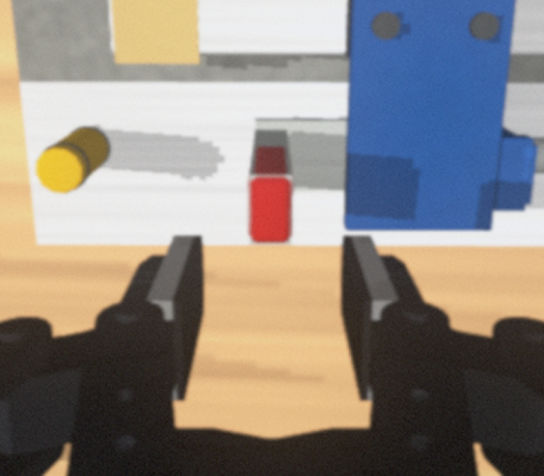

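The tab's top shows at crop (270,208), centred between the fingers, with the blue tongue to its right. I'll go down and close.

>>> drive_tool(
  moves=[
    [3.5, [0, 0, 2], [0, 0, 0]],
    [3.5, [0, 0, 2.5], [0, 0, 0]],
    [3.5, [0, 0, 2], [0, 0, 0]],
    [3.5, [0, 0, 1.2], [0, 0, 0]],
    [3.5, [0, 0, 0], [0, 0, 0]],
  ],
)

```text
time_s: 11.3
tcp_pos: [0.5822, 0.0726, 0.1196]
tcp_rot: [3.142, 0.002, 0.036]
force: [-0.9, 0.7, 0.0]
finger_gap: 0.407
grip_force: 0.0
```

>>> drive_tool(
  moves=[
    [1.0, [0, 0, 0], [0, 0, 0]],
    [0.5, [0, 0, 0], [0, 0, 0]],
    [0.5, [0, 0, 0], [0, 0, 0]],
    [0.5, [0, 0, 0], [0, 0, 0]],
  ],
)

```text
time_s: 11.8
tcp_pos: [0.5835, 0.0734, 0.1221]
tcp_rot: [-3.141, -0.002, 0.037]
force: [0.4, 0.2, 4.0]
finger_gap: 0.154
grip_force: 61.3
```

>>> drive_tool(
  moves=[
    [0.5, [0, -0.3, 0], [0, 0, 0]],
    [0.5, [0, -0.4, 0], [0, 0, 0]],
    [0.5, [0, -0.4, 0], [0, 0, 0]],
    [0.5, [0, -0.4, 0], [0, 0, 0]],
    [0.5, [0, -0.3, 0], [0, 0, 0]],
    [0.5, [0, 0, 0], [0, 0, 0]],
  ],
)

```text
time_s: 12.55
tcp_pos: [0.583, 0.0877, 0.1219]
tcp_rot: [3.135, -0.002, 0.035]
force: [-0.2, -10.1, 5.1]
finger_gap: 0.155
grip_force: 61.5
```

>>> drive_tool(
  moves=[
    [0.5, [0, -0.3, 0], [0, 0, 0]],
    [0.5, [0, -0.3, 0], [0, 0, 0]],
    [0.5, [0, -0.2, 0], [0, 0, 0]],
    [0.5, [0, 0, 0], [0, 0, 0]],
    [0.5, [0, 0, 0], [0, 0, 0]],
  ],
)

```text
time_s: 13.18
tcp_pos: [0.5829, 0.0924, 0.1217]
tcp_rot: [3.129, -0.001, 0.034]
force: [0.2, -18.8, 4.4]
finger_gap: 0.154
grip_force: 61.6
```

The latch is at its stop: 19 mm of travel and 19 N, above the 12 N spring force. Now I'll lift along the hinge arc.

>>> drive_tool(
  moves=[
    [0.5, [0.03, 0, -0.19], [0, -0.005, 0]],
    [0.5, [0.07, 0, -0.39], [0, -0.01, 0]],
    [0.5, [0.1, 0, -0.58], [0, -0.015, 0]],
    [0.5, [0.14, 0, -0.77], [0, -0.02, 0]],
    [0.5, [0.14, 0, -0.77], [0, -0.02, 0]],
  ],
)

```text
time_s: 13.8
tcp_pos: [0.5878, 0.0924, 0.1459]
tcp_rot: [3.129, 0.072, 0.032]
force: [2.9, -18.3, -4.8]
finger_gap: 0.156
grip_force: 60.3
```

>>> drive_tool(
  moves=[
    [0.5, [0.14, 0, -0.77], [0, -0.02, 0]],
    [0.5, [0.14, 0, -0.77], [0, -0.02, 0]],
    [0.5, [0.14, 0, -0.77], [0, -0.02, 0]],
    [0.5, [0.14, 0, -0.77], [0, -0.02, 0]],
    [0.5, [0.14, 0, -0.77], [0, -0.02, 0]],
    [0.5, [0.14, 0, -0.77], [0, -0.02, 0]],
    [0.5, [0.14, 0, -0.77], [0, -0.02, 0]],
    [0.5, [0.14, 0, -0.77], [0, -0.02, 0]],
  ],
)

```text
time_s: 14.8
tcp_pos: [0.6071, 0.0931, 0.2052]
tcp_rot: [3.128, 0.234, 0.028]
force: [-0.7, -19.5, -3.0]
finger_gap: 0.153
grip_force: 60.5
```

>>> drive_tool(
  moves=[
    [0.5, [0.14, 0, -0.77], [0, -0.02, 0]],
    [0.5, [0.14, 0, -0.77], [0, -0.02, 0]],
    [0.5, [0.1, 0, -0.58], [0, -0.015, 0]],
    [0.5, [0.07, 0, -0.39], [0, -0.01, 0]],
    [0.5, [0.03, 0, -0.19], [0, -0.005, 0]],
    [0.5, [0, 0, 0], [0, 0, 0]],
    [0.5, [0, 0, 0], [0, 0, 0]],
  ],
)

```text
time_s: 15.68
tcp_pos: [0.6185, 0.0935, 0.23]
tcp_rot: [3.129, 0.304, 0.026]
force: [-2.6, -20.6, -2.2]
finger_gap: 0.148
grip_force: 60.7
```

```bash
python3 - <<'E'
from h import *
s=readout.sense(); print(s["time_s"],s["tcp_pos"],s["tcp_rot"],s["force"],s["joints"])
d=imaging.get_image("side"); t=imaging.get_image("top")
f=lambda i,x,y,w,h: cv2.resize(i["color"][y:y+h,x:x+w],(400,400),interpolation=cv2.INTER_CUBIC)
cv2.imwrite("pics/w7.png",np.hstack([f(d,270,100,220,220),f(t,240,60,220,220)])[:,:,::-1])
E
```

```text
15.675 [0.61851989 0.09347046 0.22999109] [3.12860241 0.30377536 0.02648691] [ -2.55663947 -20.59169662  -2.21732702] [ 0.06071437  0.4739836   0.96315456 -0.00303274  2.00848509  1.60217078]
```

View pics/w7.png

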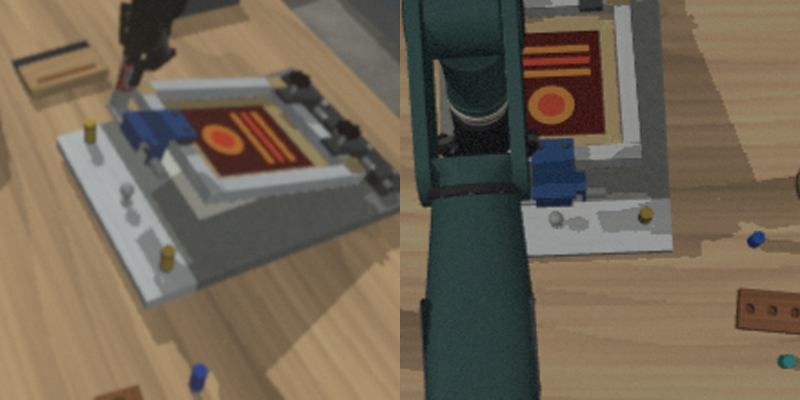

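The side view shows the screen up off the ball, which is visible at crop (127,190), with the tab still held, both yellow pins standing and the bystanders untouched. The front has risen about 11 cm, so I'll go slightly higher and ease the side pull.

>>> drive_tool(
  moves=[
    [0.5, [0.07, 0.05, -0.39], [0, -0.01, 0]],
    [0.5, [0.07, 0.1, -0.39], [0, -0.01, 0]],
    [0.5, [0.06, 0.1, -0.35], [0, -0.009, 0]],
    [0.5, [0, 0, 0], [0, 0, 0]],
    [0.5, [0, 0, 0], [0, 0, 0]],
    [0.5, [0, 0, 0], [0, 0, 0]],
    [0.5, [0, 0, 0], [0, 0, 0]],
    [0.5, [0, 0, 0], [0, 0, 0]],
  ],
)

```text
time_s: 16.77
tcp_pos: [0.6238, 0.0934, 0.2402]
tcp_rot: [3.133, 0.333, 0.029]
force: [-2.3, -14.9, -2.6]
finger_gap: 0.148
grip_force: 60.6
```

>>> drive_tool(
  moves=[
    [0.5, [0, 0, 0], [0, 0, 0]],
    [0.5, [0, 0, 0], [0, 0, 0]],
    [0.5, [0, 0, 0], [0, 0, 0]],
    [0.5, [0, 0, 0], [0, 0, 0]],
  ],
)

```text
time_s: 17.27
tcp_pos: [0.6238, 0.0934, 0.2402]
tcp_rot: [3.133, 0.333, 0.029]
force: [-2.7, -14.9, -2.7]
finger_gap: 0.155
grip_force: 60.6
```

```bash
python3 -c "
from bench import ticket; print(ticket.sign_off())"
```

```text
the job is handed in; nothing more can be done
None
```

The job is handed in at 17.3 s: the yellow lay pin stands fully home in the empty bore, the latch was drawn to its stop, and the gripper is holding the screen with its front about 12 cm up and steady; the judge's result was not shown.

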